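Flip the status flag of the amber bottle to green

TASK

The amber dropper bottle has been checked: turn the flag of the marker in front of it right over its pivot, from the red face to the green, until it lies flat on the far side. Just push it gently with the fingertips (the thumb lever at its right raises it), without pinching or flicking it, then take the hand away. Leave the other two flags, all the containers and everything else on the bench as they are.

Things in the scene. Friction and masses are not known exactly. Their poses are not given: they have to be found in the camera images.
- marker_a: fixed flip marker in front (robot side) of the amber bottle: dark steel foot 56 x 68 x 10 mm with two upright cheeks 6 mm thick, centred 29 mm either side of the middle, tops 88 mm up, that carry the flag's hinge. Origin: centre of the foot's underside, on the work surface; x points away from the robot to the container, y along the hinge, z up; yawed up to 0.25 rad.
- flag_a (a joint): hinge of the flat flag on marker_a, rad: 0 = lying level towards the robot (marker's -x), red face up; 1.57 = upright; 3.14 = lying level on the far side (+x), green face up; stops at both. Starts between 0 and 0.3. Friction (0.025 N m, some 0.5 N at the edge) keeps the flag at any angle where it is left, so it must be pushed all the way down.
- marker_b: fixed flip marker in front (robot side) of the enamel jar: dark steel foot 56 x 68 x 10 mm with two upright cheeks 6 mm thick, centred 29 mm either side of the middle, tops 88 mm up, that carry the flag's hinge. Origin: centre of the foot's underside, on the work surface; x points away from the robot to the container, y along the hinge, z up; yawed up to 0.25 rad.
- flag_b (a joint): hinge of the flat flag on marker_b, rad: 0 = lying level towards the robot (marker's -x), red face up; 1.57 = upright; 3.14 = lying level on the far side (+x), green face up; stops at both. Starts near 0 (red); not to be moved. Friction (0.025 N m, some 0.5 N at the edge) keeps the flag at any angle where it is left, so it must be pushed all the way down.
- marker_c: fixed flip marker in front (robot side) of the swab beaker: dark steel foot 56 x 68 x 10 mm with two upright cheeks 6 mm thick, centred 29 mm either side of the middle, tops 88 mm up, that carry the flag's hinge. Origin: centre of the foot's underside, on the work surface; x points away from the robot to the container, y along the hinge, z up; yawed up to 0.25 rad.
- flag_c (a joint): hinge of the flat flag on marker_c, rad: 0 = lying level towards the robot (marker's -x), red face up; 1.57 = upright; 3.14 = lying level on the far side (+x), green face up; stops at both. Starts near 3.14 (green); not to be moved. Friction (0.025 N m, some 0.5 N at the edge) keeps the flag at any angle where it is left, so it must be pushed all the way down.
- pivot_a (a point): middle of the hinge axis of flag_a, 80 mm above the surface
- edge_a (a point): middle of the free edge of flag_a, 52 mm from the pivot; moves with the flag. Each flag is a black plate 46 mm wide (along the hinge) and 4 mm thick, reaching 52 mm from the pivot, one face red, the other green
- lever_a (a point): centre of the black ball (12 mm) on the thumb lever of flag_a: a steel rod 6 mm thick, 40 mm long, on the right end (marker's -y) of the hinge axle, 54 mm from the flag's middle, turning with the flag. With the flag at 0 it points up, leaning 0.35 rad towards the robot; pushing it away from the robot raises the flag; with the flag at 3.14 it hangs below the pivot. Each marker has one
- amber_bottle: loose brown glass dropper bottle with a black cap, 28 mm across, 68 mm high, standing about 93 mm behind the pivot of marker_a. Origin: centre of its underside.
- enamel_jar: loose small jar with a white lid and grey-pink contents, 42 mm across, 58 mm high, standing about 93 mm behind marker_b. Origin: centre of its underside.
- swab_cup: loose clear beaker of cotton swabs, 42 mm across, 69 mm high, standing about 93 mm behind marker_c. Origin: centre of its underside.
- blue_box: bystander: open blue parts box, 44 x 64 x 15 mm, at the left. Origin: centre of its underside.
- loupe: bystander: black eye loupe, 34 mm across, 30 mm high, at the left. Origin: centre of its underside.
- puffer: bystander: red rubber air puffer, 42 x 88 x 42 mm, lying on the side cabinet at the right. Origin: centre of its underside.
- bur_stand: bystander: green stand with three cutters, 46 x 30 x 58 mm, left of the markers. Origin: centre of its underside.
Things that resemble listed ones, but are neither listed nor needed, are in the scene too. Leave any turquoise look-alike of the swab_cup alone.

How it is judged (in metres and radians):
On the way:
1. the flag in front of the amber bottle has been pushed up past upright (value of joint flag_a above 1.65 rad).
At the end, for the whole second after the job is handed in: the amber bottle's flag lies green side up within 0.15 rad of flat on the far side and is at rest; the second flag is still red (below 0.3 rad) and the third still green (above 2.84 rad); the three containers stand upright, and they and the bystanders are within 15 mm of where they were (value of joint flag_a above 2.99 rad and velocity of joint flag_a between -0.1 and 0.1 rad/s and value of joint flag_b below 0.3 rad and value of joint flag_c above 2.84 rad and distance of each of amber_bottle, enamel_jar, swab_cup, blue_box, loupe, puffer, bur_stand from where it was at the start of the episode below 0.015 m and angle between each of amber_bottle, enamel_jar, swab_cup's own z axis and vertical below 0.2 rad); the robot touches nothing.
It fails at once if the fingers press on or squeeze the flag with more than 35 N (contact force between the fingers and flag_a above 35 N).
It fails at once if the flag is flicked over (faster than 8 rad/s) (velocity of joint flag_a above 8 rad/s).
It fails at once if another flag is moved (value of joint flag_b above 0.35 rad or value of joint flag_c below 2.79 rad).
It fails at once if a container is knocked, pushed away or lifted (distance of any of amber_bottle, enamel_jar, swab_cup from where it was at the start of the episode above 0.02 m).
It fails at once if a bystander is disturbed (distance of any of blue_box, loupe, puffer, bur_stand from where it was at the start of the episode above 0.02 m).
It also fails if it takes over 45 s, if anything falls off the work surface, if the arm or the gripper's body presses on something with over 40 N, if the wrist force passes 120 N, or if a joint passes its speed limit or range.

ROBOT

A 7-joint arm with a two-finger parallel gripper is mounted at the origin on a cart in front of the work surface, level with it; the furniture and walls round the work are solid. World frame = base frame: x ahead of the robot, y to its left, z up, the work surface at z = 0. Lengths are in mm, angles in degrees, forces in N, time in s.
With the tool pointing down it reaches from about 425 to 800 mm from the base axis. Payload 8.3 kg.
Tool frame: the origin (TCP) lies on the centre line of the jaws, within the pads' length; the fingertips stand 14 mm ahead of it and the grasp point (between the pads) lies 5 mm behind it (nose_length is the distance from the TCP to the fingertips, in mm); y points along the fingers, x is the direction in which the jaws open and shut, and the axes are right-handed (so a half turn about y gives the same grasp; the last joint's range is limited). The gripper opens to 85 mm and grips with 20 to 120 N. Pads are 22 mm wide; open, the fingers measure 114 mm over their backs; the gripper's body (76 mm by 85 mm) begins 54 mm behind the grasp point. The pads swing forward as they close: fully open they stand 13 mm farther back than shut.
Start: joints at [60.224, 21.967, 0.94, 78.501, -0.361, 79.538, -2.664], TCP at [275.706, -560.883, 245.279] pointing down, gripper open.
Joint ranges: [-169.22, 169.22], [-14.56, 117.87], [-87.37, 89.26], [10.42, 133.3], [-82.24, 262.24], [0.94, 117.77], [-172.7, 172.7]. Speed limits (degrees/s): [136.94, 136.94, 172.46, 172.46, 180, 180, 180].

INTERFACE

Orientations are given as [roll, pitch, yaw] about the fixed x, y, z axes, in that order (R = Rz(yaw) Ry(pitch) Rx(roll)).
In Python, from rig import * gives the robot as it stands. The module is installed in compiled form; this text tells all that it offers.
- The arm moves only by the tool drive_tool, never from a script. Its argument "plan" is a list of rows, each a list of 5 numbers: the shift along the tool's x, y, z each as a share of 500 mm, from -1 to 1, then the turn about the tool's y as a share of 2 rad, from -1 to 1, then the opening, from 0 (shut) to 1 (fully open). In form: [[x, y, z, spin, gripper], ...]. A call has 1 to 10 rows; each row is the pose to reach, as a shift and turn from the pose commanded when the call began, along the tool's axes at that moment; what a row does not reach only later rows make up. A row lasts 1/12 s, in which the tool goes at most 41.7 mm and 7.16 degrees, less where a joint would pass 70% of its speed; a pose out of reach is approached as far as the arm can. A call with a number of a shift or a turn outside -1 to 1 is refused whole. A call with a gripper value outside its range is refused whole. The fingers move at their own pace and stop on an object; "squeeze" is the grip in N (left out, the last holds). Time passes only in rows, so rows that repeat a pose let the fingers close. It gives the time, the measured TCP pose, the force and the opening at its end, in the units of the state.
- sense(): the state, without advancing time (a new reading comes with each control period).
- snapshot(name): name is "scene" or "top" or "wrist"; returns the picture (480x640x3 uint8, red, green, blue); there is no depth.
- camera_params(name): a dict with "vfov" (degrees; the focal length in pixels is half the picture's height over the tangent of half this angle, whatever the lens; pixels are square), "cx", "cy" (the principal point, pixels), "k1" (the pictures are not rectified: a ray, as slopes to the right and down, at radius r is drawn at 1 + k1 r^2 times it, then the intrinsics apply), "world_from_camera" (4x4, takes a point from camera to world coordinates). Camera axes: x right, y down, z forward; pixel columns grow to the right and rows downward; lengths in mm; the calibration is good to about 2 mm. A picture is of the moment at which its call begins: read the wrist's pose just before it. camera_params takes no time and is no camera call; for the wrist camera it gives the pose at the moment of the call.
- finish_job(): hands the job in, once; it reports no verdict.
Trained networks look in the newest picture that a camera, given by its name, has taken for a name from the list of things; names that differ only in an ending like _2 or _b are one class to them, and where a whole thing is asked for, a point or a joint stands for the part that bears it (a point fixed in the world has none). Each returns a list of dicts, best first, with "confidence" (0 to 1); they miss things now and then, are a little off and sometimes report something else, mostly with a low value. They report only what shows in the picture. A call takes as long as a camera call. They do not tell look-alikes from the thing itself.
- cut_out(camera, target): "pixels" (480x640 bool, what is visible of it) and "bbox" ([left, top, width, height] in pixels, round what is visible of it).
The state is a dict: "time_s": time; "qpos": joint angles; "joint_vel": joint speeds; "effort": joint torques, N m; "ee_pos": TCP position; "orientation": TCP orientation; "ft_force": force on the tool from outside, world axes, zero at the start; "moment": the same for the moment, N m; "grip_width": finger opening in mm.
Only numpy, scipy, OpenCV 4.12 (cv2) and the standard library are available. Lean on these libraries where they do the work, as an engineer would, in place of code of your own. Each camera call takes 0.05 s, during which the arm holds its last target.

## Working session

There is one attempt and no reset: what is moved stays moved. The work goes in short steps, Python scripts to look and compute and a tool call to move; the robot and the scene stay as the last step left them, time stands still between calls to the robot, and variables do not carry over. Pictures are saved under pics/ and viewed, and the job is handed in when it is done.

Besides the shell and the picture viewer there is one more tool, called after ">>>" as name(argument=value, ...), one argument or row to a line, values as JSON. drive_tool: Moves the arm, as the interface text tells. Shift numbers are shares of 500 mm and turn numbers shares of 2 rad, none past 1 either way. Its arguments: {"type":"object","properties":{"plan":{"type":"array"},"squeeze":{"type":"number"}},"required":["plan"]}

```bash
mkdir -p pics; python3 - <<'E'
from rig import *
import cv2
s=sense();print(s['ee_pos'],s['orientation'],s['grip_width'],s['time_s'],s['ft_force'])
for n in ['scene','top']:
    im=snapshot(n);cv2.imwrite(f'pics/{n}0.png',im[:,:,::-1]);
    p=camera_params(n);print(n,p)
    for t in ['marker_a','amber_bottle','flag_a','lever_a','enamel_jar','swab_cup']:
        for d in cut_out(n,t): print(t,round(d['confidence'],2),d['bbox'])
E
```

```text
[ 275.49649503 -560.47368544  244.2715582 ] [-90.00221353   0.11153905 -63.82358342] 85.62291181672464 0.0 [ 0.26238257  0.45595118 -0.57881366]
scene {'vfov': 49.0849541604525, 'cx': 320.16017415688617, 'cy': 239.30386679937013, 'k1': -0.12978094636025214, 'world_from_camera': array([[-4.93885507e-01, -5.97009617e-01,  6.32184010e-01,
        -2.14352384e+02],
       [-8.69417901e-01,  3.50568777e-01, -3.48158077e-01,
         4.75921541e+02],
       [-1.37702546e-02, -7.21582324e-01, -6.92191686e-01,
         9.63326573e+02],
       [ 0.00000000e+00,  0.00000000e+00,  0.00000000e+00,
         1.00000000e+00]])}
marker_a 0.98 [328.0, 235.3, 40.3, 56.2]
marker_a 0.88 [269.5, 252.0, 39.5, 52.3]
marker_a 0.59 [390.8, 203.7, 36.9, 46.1]
marker_a 0.55 [339.7, 234.5, 31.7, 33.3]
amber_bottle 0.68 [455.8, 237.3, 27.5, 17.2]
amber_bottle 0.57 [312.6, 234.5, 15.2, 24.5]
amber_bottle 0.36 [229.3, 312.5, 21.6, 29.0]
flag_a 0.82 [272.6, 263.8, 32.4, 25.0]
flag_a 0.63 [329.0, 231.8, 39.0, 57.5]
flag_a 0.59 [342.4, 231.8, 26.5, 37.8]
flag_a 0.52 [390.5, 205.8, 37.0, 13.9]
lever_a 0.88 [337.4, 235
[... 867 characters left out ...]
er_a 0.23 [315.4, 255.3, 33.8, 24.1]
amber_bottle 0.58 [312.8, 253.3, 37.1, 25.5]
amber_bottle 0.55 [312.5, 220.3, 12.3, 15.1]
amber_bottle 0.42 [391.2, 224.9, 44.1, 38.5]
flag_a 0.93 [399.1, 227.3, 39.6, 20.2]
flag_a 0.87 [313.9, 251.7, 39.5, 29.3]
flag_a 0.72 [312.3, 252.9, 41.5, 26.7]
lever_a 0.76 [313.9, 254.9, 33.6, 28.3]
lever_a 0.15 [311.9, 252.6, 39.8, 27.1]
enamel_jar 0.6 [256.5, 201.2, 19.0, 24.7]
enamel_jar 0.47 [312.4, 219.5, 12.4, 16.4]
enamel_jar 0.21 [314.6, 257.3, 33.4, 27.8]
swab_cup 0.8 [386.6, 170.0, 15.9, 24.3]
swab_cup 0.76 [454.7, 256.1, 18.0, 20.2]
swab_cup 0.67 [331.6, 194.1, 15.9, 19.8]
swab_cup 0.66 [394.9, 206.2, 15.0, 14.0]
swab_cup 0.23 [309.3, 252.0, 44.3, 27.5]
```

```bash
python3 - <<'E'
import cv2
a=cv2.imread('pics/scene0.png')[170:350,220:500];cv2.imwrite('pics/s1.png',cv2.resize(a,(784,504),interpolation=cv2.INTER_CUBIC))
a=cv2.imread('pics/top0.png')[150:320,220:480];cv2.imwrite('pics/t1.png',cv2.resize(a,(780,510),interpolation=cv2.INTER_CUBIC))
E
```

```text
(no output)
```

View pics/s1.png

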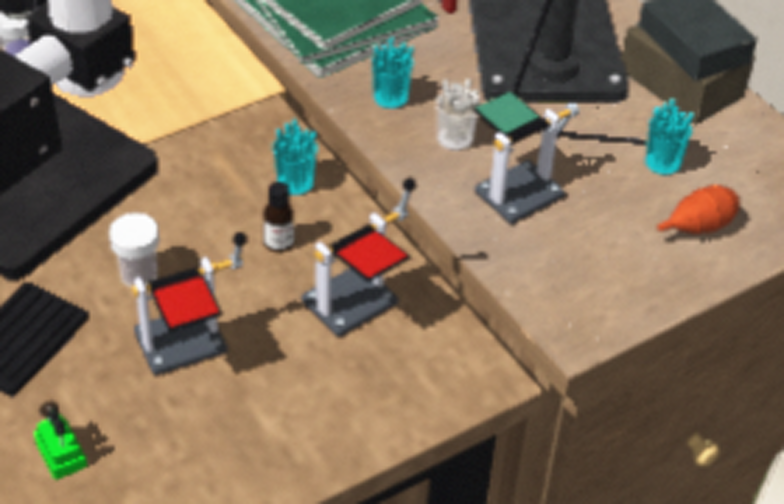

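View pics/t1.png

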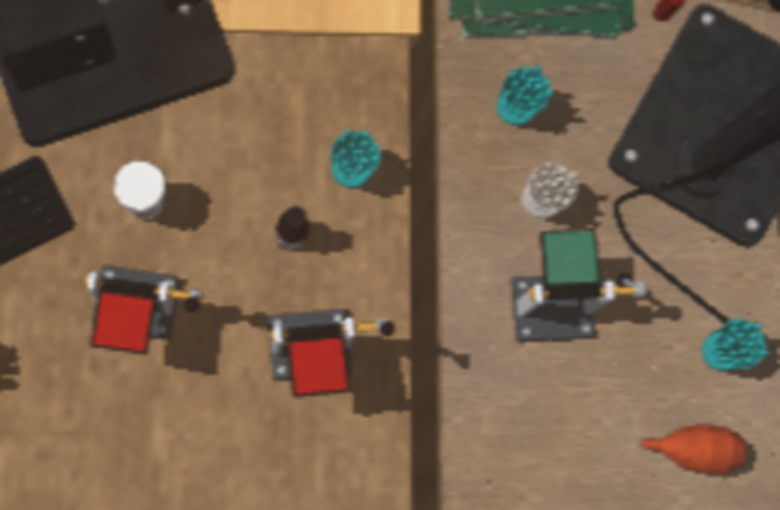

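View pics/scene0.png

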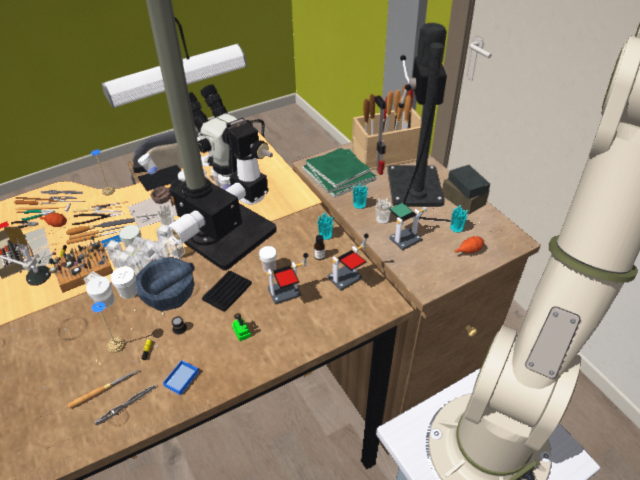

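View pics/top0.png

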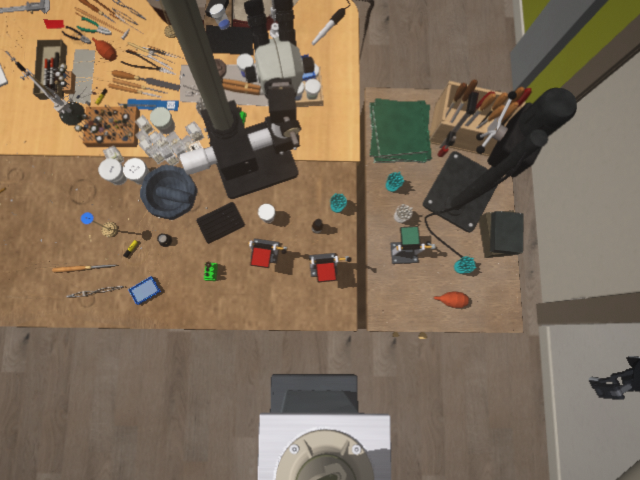

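```bash
python3 - <<'E'
import cv2,numpy as np
a=cv2.imread('pics/scene0.png')[225:297,320:376];b=cv2.imread('pics/top0.png')[215:287,300:356]
o=[cv2.resize(i,None,fx=7,fy=7,interpolation=cv2.INTER_CUBIC) for i in(a,b)]
for i in o:
  for k in range(0,56,10): cv2.putText(i,str(k),(k*7,10),0,.35,(255,255,0),1);cv2.line(i,(k*7,12),(k*7,16),(255,255,0),1)
  for k in range(0,72,10): cv2.putText(i,str(k),(0,k*7+4),0,.35,(255,255,0),1)
cv2.imwrite('pics/z.png',np.hstack(o))
E
```

```text
(no output)
```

View pics/z.png

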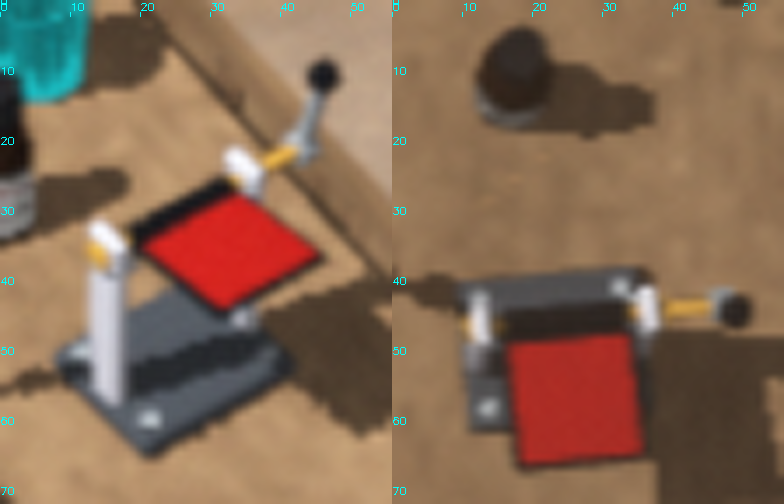

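```bash
cat > h.py <<'E'
import numpy as np
from rig import *
def proj(P,p):
    T=np.linalg.inv(p['world_from_camera']);c=T[:3,:3]@np.asarray(P,float)+T[:3,3]
    f=240/np.tan(np.radians(p['vfov']/2));s=c[:2]/c[2];s=s*(1+p['k1']*(s@s))
    return np.array([p['cx'],p['cy']])+f*s
def marker(v):
    x,y,yaw,q=v;R=np.array([[np.cos(yaw),-np.sin(yaw),0],[np.sin(yaw),np.cos(yaw),0],[0,0,1]])
    W=lambda p:R@np.array(p)+[x,y,0]
    d=np.array([-np.cos(q),0,np.sin(q)])
    l=np.array([-np.sin(.35)*np.cos(q)+np.cos(.35)*np.sin(q),0,np.cos(.35)*np.cos(q)+np.sin(.35)*np.sin(q)])
    pv=np.array([0,0,80.])
    return dict(ball=W(pv+[0,-54,0]+40*l),eL=W(pv+52*d+[0,23,0]),eR=W(pv+52*d-[0,23,0]),
      fFL=W([28,34,10]),fNL=W([-28,34,10]),fNR=W([-28,-34,10]),fFR=W([28,-34,10]),gNL=W([-28,34,0]),pv=W(pv))
E
python3 - <<'E'
from h import *
from scipy.optimize import least_squares
S=camera_params('scene');T=camera_params('top')
ob=[(S,'ball',323,76,320,225),(S,'eL',222,312,320,225),(S,'eR',325,258,320,225),(S,'fNL',150,452,320,225),
(T,'ball',343,310,300,215),(T,'eL',127,468,300,215),(T,'eR',253,458,300,215),(T,'fFL',69,283,300,215),(T,'fNL',76,432,300,215),(T,'fFR',256,268,300,215)]
def r(v):
    m=marker(v);return np.concatenate([proj(m[k],p)-[ox+a/7-.5,oy+b/7-.5] for p,k,a,b,ox,oy in ob])
o=least_squares(r,[620,0,0,.1],x_scale=[100,100,.1,.1],loss='soft_l1')
print(o.x,o.x_scale if 0 else '');print(r(o.x).reshape(-1,2).round(1).tolist())
for k,v in marker(o.x).items():print(k,v.round(1))
np.save('fit.npy',o.x)
def ray(p,u,v,z):
    from scipy.optimize import fsolve
    return fsolve(lambda a:proj([a[0],a[1],z],p)-[u,v],[600,0])
print('bottle base?',ray(T,311.5+4.5,232-.5,0),'cap top',ray(T,300+(520-392)/7,215+50/7,68))
print('jar top',ray(T,220+139/3,150+185/3,58),'turq top',ray(T,220+356/3,150+155/3,69))
E
```

```text
[5.15129121e+02 8.27689473e+00 8.97524768e-02 2.09293448e-01] 
[[-0.3, -0.0], [-0.8, 0.3], [0.4, -0.5], [-0.9, -0.4], [0.6, 0.0], [-0.5, 0.6], [0.9, 0.5], [-0.1, -0.2], [0.6, 0.2], [-0.4, -0.0]]
ball [514.4 -46.  119.6]
eL [462.4  26.6  90.8]
eR [466.5 -19.2  90.8]
fFL [540.   44.6  10. ]
fNL [484.2  39.6  10. ]
fNR [490.3 -28.1  10. ]
fFR [546.1 -23.1  10. ]
gNL [484.2  39.6   0. ]
pv [515.1   8.3  80. ]
bottle base? [603.03946557  27.68930696] cap top [612.37500541  24.56882631]
jar top [639.07090528 153.99029771] turq top [665.37752158 -25.65960237]
```

```bash
cat >> h.py <<'E'
from scipy.spatial.transform import Rotation as Ro
v=np.load('fit.npy') if __import__('os').path.exists('fit.npy') else None
def w(mx,my): c,s=np.cos(v[2]),np.sin(v[2]); return np.array([v[0]+c*mx-s*my,v[1]+s*mx+c*my])
def plan(mx,my,tipz,yaw=np.degrees(v[2]) if v is not None else 0,nose=14):
    s=sense();R=Ro.from_euler('xyz',s['orientation'],degrees=True).as_matrix()
    t=np.array([*w(mx,my),tipz+nose]);d=t-s['ee_pos']
    y0=np.degrees(np.arctan2(R[1,0],R[0,0]));dy=(yaw-y0+180)%360-180
    print('t',round(s['time_s'],2),'ee',s['ee_pos'].round(1),s['orientation'].round(1),'F',s['ft_force'].round(1),'grip',round(s['grip_width'],1))
    print('target',t.round(1),'share',(R.T@d/500).round(4),'spin',round(-np.radians(dy)/2,3))
E
python3 -c "
from h import *
plan(-45,-57,190)"
```

```text
t 0.7 ee [ 275.7 -560.9  245.3] [-90.    0.  -63.8] F [ 0.6 -0.2  0.4] grip 85.4
target [475.4 -52.5 204. ] share [-0.7363  0.0827  0.8069] spin -0.602
```

>>> drive_tool(
  plan=[
    [-0.736,0,0.807,-0.6,0],
    [-0.736,0,0.807,-0.6,0],
    [-0.736,0,0.807,-0.6,0],
    [-0.736,0,0.807,-0.6,0],
    [-0.736,0,0.807,-0.6,0],
    [-0.736,0,0.807,-0.6,0],
    [-0.736,0,0.807,-0.6,0],
    [-0.736,0,0.807,-0.6,0],
    [-0.736,0,0.807,-0.6,0],
    [-0.736,0,0.807,-0.6,0],
  ],
  squeeze=20,
)

```text
time_s: 1.53
ee_pos: [428.4, -171.2, 245.7]
orientation: [-90.0, -0.0, 5.3]
ft_force: [1.2, -1.0, -0.3]
grip_width: 0.1
```

```bash
python3 -c "
from h import *
plan(-45,-57,190)"
```

```text
t 1.53 ee [ 428.4 -171.2  245.7] [-90.   -0.    5.3] F [ 1.2 -1.  -0.3] grip 0.1
target [475.4 -52.5 204. ] share [0.1155 0.0833 0.2277] spin 0.001
```

>>> drive_tool(
  plan=[
    [0.115,0.08,0.228,0,0],
    [0.115,0.08,0.228,0,0],
    [0.115,0.08,0.228,0,0],
    [0.115,0.08,0.228,0,0],
    [0.115,0.08,0.228,0,0],
    [0.115,0.08,0.228,0,0],
  ],
)

```text
time_s: 2.03
ee_pos: [475.6, -54.6, 205.3]
orientation: [-90.0, 0.0, 5.0]
ft_force: [-0.5, -0.4, -0.4]
grip_width: -0.1
```

```bash
python3 -c "
from h import *
import cv2
plan(-45,-57,105)
for n in ['scene','top','wrist']:
    im=snapshot(n)
    if n=='scene': im=cv2.resize(im[170:320,260:460],(800,600),interpolation=2)
    if n=='top': im=cv2.resize(im[190:310,260:420],(800,600),interpolation=2)
    cv2.imwrite(f'pics/{n}2.png',im[:,:,::-1])
"
```

```text
t 2.03 ee [475.6 -54.6 205.3] [-90.   0.   5.] F [-0.5 -0.4 -0.4] grip -0.1
target [475.4 -52.5 119. ] share [0.0002 0.1726 0.0041] spin -0.001
```

View pics/scene2.png

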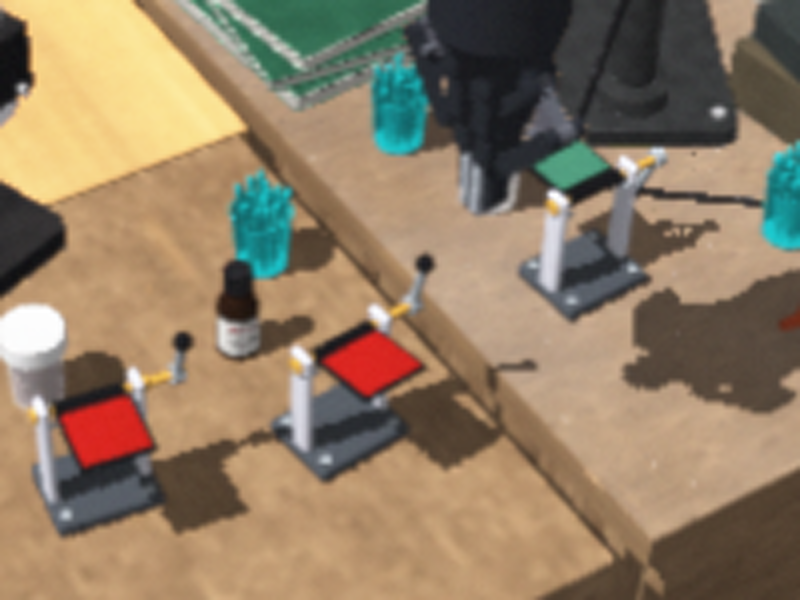

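View pics/wrist2.png

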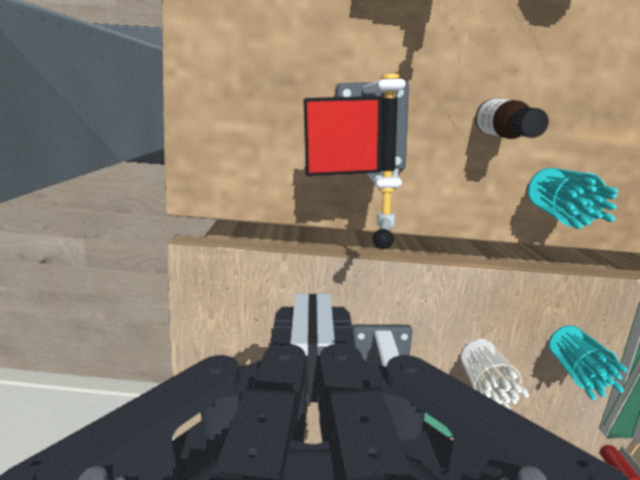

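```bash
python3 -c "
from h import *
W=camera_params('wrist');S=camera_params('scene')
for k,p in marker(v).items(): print(k,proj(p,W).round(0))
tip=sense()['ee_pos']-[0,0,14]
print('tip',proj(tip,W).round(),proj(tip,S).round(), (proj(tip,S)-[260,170])*4)
# marker_c pivot from top: flag green; cheeks tops at z88
T=camera_params('top')
from scipy.optimize import fsolve
for q in [(220+537/3,150+293/3),(220+609/3,150+291/3)]:
  print(fsolve(lambda a:proj([a[0],a[1],88],T)-q,[500,-100]))
"
```

```text
ball [382. 237.]
eL [301.  95.]
eR [302. 174.]
fFL [407.  81.]
fNL [333.  81.]
fNR [333. 170.]
fFR [402. 170.]
gNL [333.  82.]
pv [384. 134.]
tip [311. 313.] [380. 220.] [481.76095839 201.47249745]
[ 548.24501594 -170.06453719]
[ 550.8642923  -228.51701716]
```

>>> drive_tool(
  plan=[
    [0,0.06,0.004,0,0],
    [0,0.12,0.004,0,0],
    [0,0.172,0.004,0,0],
    [0,0.172,0.004,0,0],
  ],
)

```text
time_s: 2.52
ee_pos: [472.1, -54.1, 115.1]
orientation: [-89.9, 0.4, 4.8]
ft_force: [-1.7, -0.1, -0.4]
grip_width: 0.0
```

>>> drive_tool(
  plan=[
    [0.016,0,0,0,0],
    [0.032,0,0,0,0],
    [0.048,0,0,0,0],
    [0.06,0,0,0,0],
    [0.072,0,0,0,0],
    [0.072,0,0,0,0],
  ],
)

```text
time_s: 3.02
ee_pos: [513.1, -49.3, 120.1]
orientation: [-90.0, -0.1, 4.9]
ft_force: [-0.5, 0.6, -0.1]
grip_width: 0.1
```

```bash
python3 -c "
from h import *
import cv2
plan(20,-57,105)
for n in ['scene','wrist']:
    im=snapshot(n)
    if n=='scene': im=cv2.resize(im[170:320,260:460],(800,600),interpolation=2)
    cv2.imwrite(f'pics/{n}3.png',im[:,:,::-1])
"
```

```text
t 3.02 ee [513.1 -49.3 120.1] [-90.   -0.1   4.9] F [-0.5  0.6 -0.1] grip 0.1
target [540.2 -46.7 119. ] share [0.0544 0.0023 0.0004] spin -0.002
```

View pics/scene3.png

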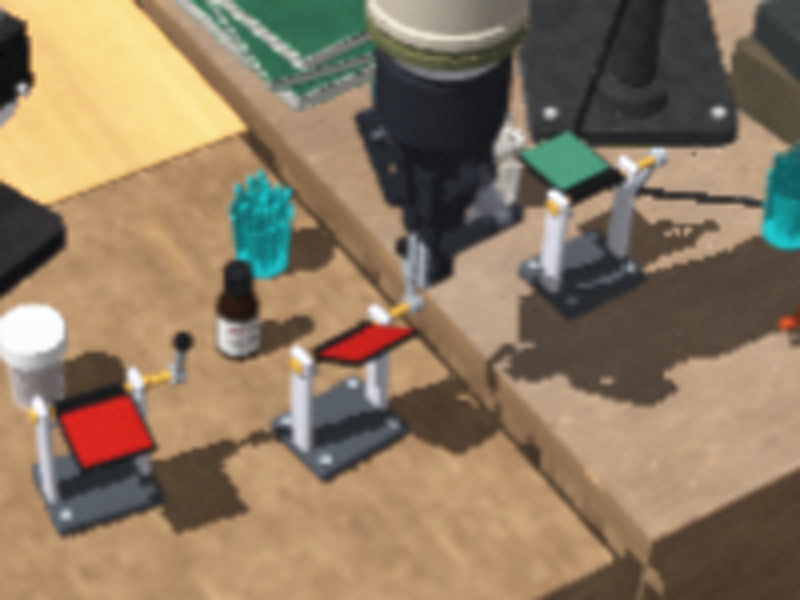

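View pics/wrist3.png

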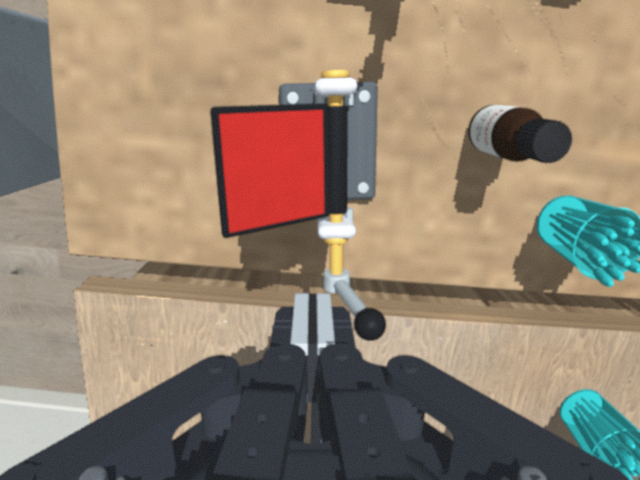

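>>> drive_tool(
  plan=[
    [0.015,0,0,0,0],
    [0.03,0,0,0,0],
    [0.044,0.006,0,0,0],
    [0.058,0.014,0,0,0],
    [0.07,0.024,0,0,0],
    [0.076,0.038,0,0,0],
    [0.08,0.052,0,0,0],
    [0.08,0.066,0,0,0],
    [0.08,0.08,0,0,0],
    [0.08,0.08,0,0,0],
  ],
)

```text
time_s: 3.95
ee_pos: [550.1, -46.1, 77.5]
orientation: [-90.0, 0.1, 4.9]
ft_force: [0.6, -0.8, -0.4]
grip_width: -0.4
```

```bash
python3 -c "
from h import *
import cv2
plan(40,0,145)
for n in ['scene','wrist']:
    im=snapshot(n)
    if n=='scene': im=cv2.resize(im[170:320,260:460],(800,600),interpolation=2)
    cv2.imwrite(f'pics/{n}4.png',im[:,:,::-1])
"
```

```text
t 3.95 ee [550.1 -46.1  77.5] [-90.    0.1   4.9] F [ 0.6 -0.8 -0.4] grip -0.4
target [555.   11.9 159. ] share [ 0.0192 -0.1631  0.1148] spin -0.002
```

View pics/scene4.png

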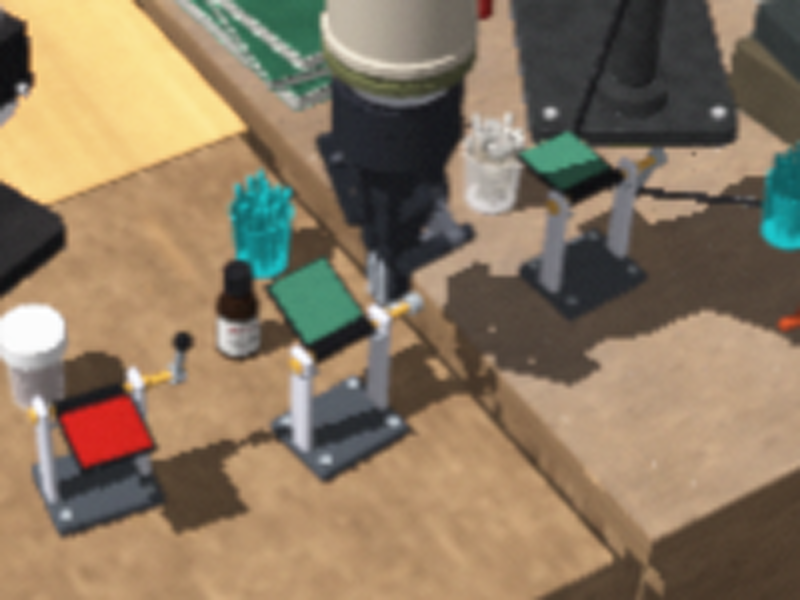

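View pics/wrist4.png

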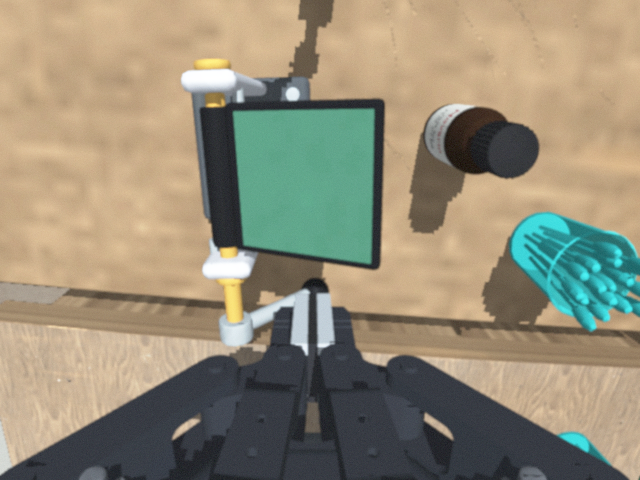

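>>> drive_tool(
  plan=[
    [0,-0.06,0,0,0],
    [0,-0.12,0,0,0],
    [0.01,-0.165,0,0,0],
    [0.016,-0.165,0.06,0,0],
    [0.016,-0.165,0.115,0,0],
    [0.016,-0.165,0.115,0,0],
    [0.016,-0.165,0.115,0,0],
  ],
)

```text
time_s: 4.63
ee_pos: [554.1, 14.2, 162.6]
orientation: [-90.0, -0.1, 5.2]
ft_force: [0.3, -0.5, 0.5]
grip_width: 0.1
```

```bash
python3 -c "
from h import *
import cv2
plan(38,0,84)
for n in ['scene']:
    im=snapshot(n)
    if n=='scene': im=cv2.resize(im[170:320,260:460],(800,600),interpolation=2)
    cv2.imwrite(f'pics/{n}5.png',im[:,:,::-1])
"
```

```text
t 4.63 ee [554.1  14.2 162.6] [-90.   -0.1   5.2] F [ 0.3 -0.5  0.5] grip 0.1
target [553.   11.7  98. ] share [-0.0028  0.1292 -0.005 ] spin 0.0
```

View pics/scene5.png

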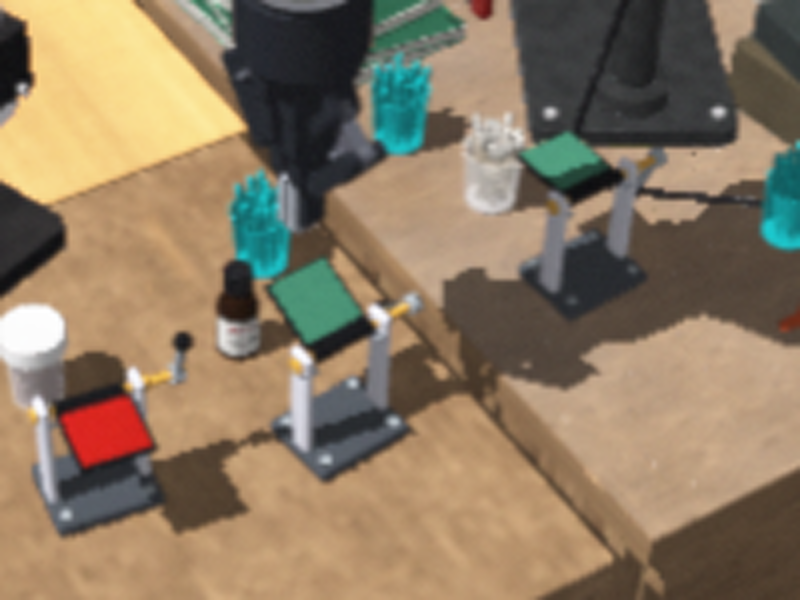

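>>> drive_tool(
  plan=[
    [-0.002,0.05,-0.004,0,0],
    [-0.002,0.065,-0.004,0,0],
    [-0.002,0.08,-0.004,0,0],
    [-0.002,0.092,-0.004,0,0],
    [-0.002,0.102,-0.004,0,0],
    [-0.002,0.112,-0.004,0,0],
    [-0.002,0.12,-0.004,0,0],
    [-0.002,0.12,-0.004,0,0],
  ],
)

```text
time_s: 5.35
ee_pos: [553.2, 9.8, 101.2]
orientation: [-90.0, 0.0, 4.9]
ft_force: [0.5, -0.1, 0.0]
grip_width: 0.4
```

>>> drive_tool(
  plan=[
    [0,0.004,0,0,0],
    [0,0.008,0,0,0],
    [0,0.008,0,0,0],
  ],
)

```text
time_s: 5.6
ee_pos: [553.4, 9.9, 97.7]
orientation: [-90.0, -0.0, 4.9]
ft_force: [0.7, -0.3, -0.2]
grip_width: -0.1
```

```bash
python3 -c "
from h import *
import cv2
plan(38,0,82)
for n in ['scene']:
    im=snapshot(n)
    if n=='scene': im=cv2.resize(im[170:320,260:460],(800,600),interpolation=2)
    cv2.imwrite(f'pics/{n}6.png',im[:,:,::-1])
"
```

```text
t 5.6 ee [553.4   9.9  97.7] [-90.   -0.    4.9] F [ 0.7 -0.3 -0.2] grip -0.1
target [553.   11.7  96. ] share [-0.0006  0.0034  0.0036] spin -0.002
```

View pics/scene6.png

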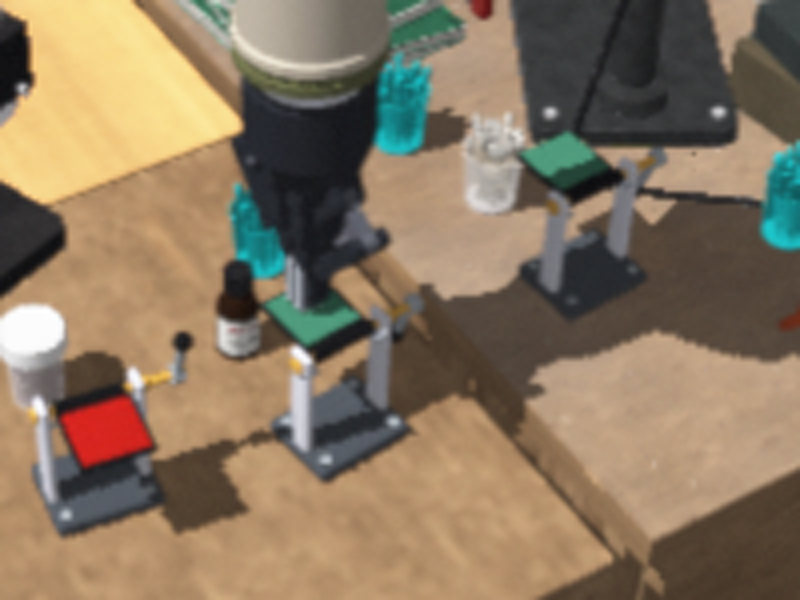

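>>> drive_tool(
  plan=[
    [0,0.002,0,0,0],
    [0,0.004,0,0,0],
    [0,0.004,0,0,0],
  ],
)

```text
time_s: 5.9
ee_pos: [553.6, 9.9, 96.1]
orientation: [-90.0, -0.0, 4.9]
ft_force: [0.3, -0.7, 1.5]
grip_width: 0.1
```

>>> drive_tool(
  plan=[
    [0,0.002,0,0,0],
    [0,0.002,0,0,0],
  ],
)

```text
time_s: 6.07
ee_pos: [553.6, 9.9, 95.8]
orientation: [-90.0, -0.0, 4.9]
ft_force: [-4.3, -0.3, 9.5]
grip_width: -0.2
```

Pressing now gives 9.5 N with the tips at 82 mm, which is the flag's top when it lies on its stop. I'll retreat straight up.

>>> drive_tool(
  plan=[
    [0,-0.02,0,0,0],
    [0,-0.08,0,0,0],
    [0,-0.15,0,0,0],
    [0,-0.22,0,0,0],
    [0,-0.28,0,0,0],
    [-0.08,-0.3,-0.1,0,0],
    [-0.1,-0.3,-0.2,0,0],
    [-0.1,-0.3,-0.25,0,0],
    [-0.1,-0.3,-0.25,0,0],
    [-0.1,-0.3,-0.25,0,0],
  ],
)

```text
time_s: 6.9
ee_pos: [513.2, -124.9, 245.2]
orientation: [-90.1, 0.0, 4.4]
ft_force: [-0.6, 0.4, -0.8]
grip_width: 0.2
```

```bash
python3 -c "
from h import *
import cv2
plan(38,0,82)
S=camera_params('scene');u=v.copy();u[3]=3.14;m=marker(u)
im=snapshot('scene');c=cv2.resize(im[170:320,260:460],(800,600),interpolation=2)
for k in ['eL','eR','ball']: cv2.circle(c,tuple(int(round(a)) for a in (proj(m[k],S)-[260,170]+.5)*4),4,(255,255,0),1)
u[3]=2.99;m=marker(u)
for k in ['eL','eR','ball']: cv2.circle(c,tuple(int(round(a)) for a in (proj(m[k],S)-[260,170]+.5)*4),4,(255,0,255),1)
cv2.imwrite('pics/scene7.png',c[:,:,::-1]);cv2.imwrite('pics/scene7f.png',im[:,:,::-1])
a=cv2.imread('pics/scene0.png');d=cv2.absdiff(a,im[:,:,::-1]).max(2)
cv2.imwrite('pics/d7.png',d)
t=snapshot('top');cv2.imwrite('pics/top7.png',cv2.resize(t[150:320,220:480],(780,510),interpolation=2)[:,:,::-1])
"
```

```text
t 6.9 ee [ 513.2 -124.9  245.2] [-90.1   0.    4.4] F [-0.6  0.4 -0.8] grip 0.2
target [553.   11.7  96. ] share [0.1007 0.2978 0.2668] spin -0.006
```

View pics/scene7.png

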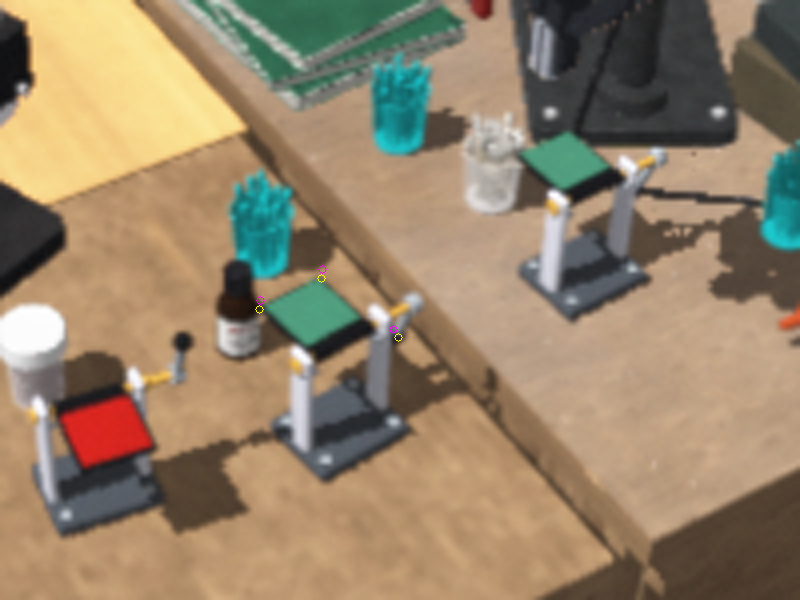

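View pics/top7.png

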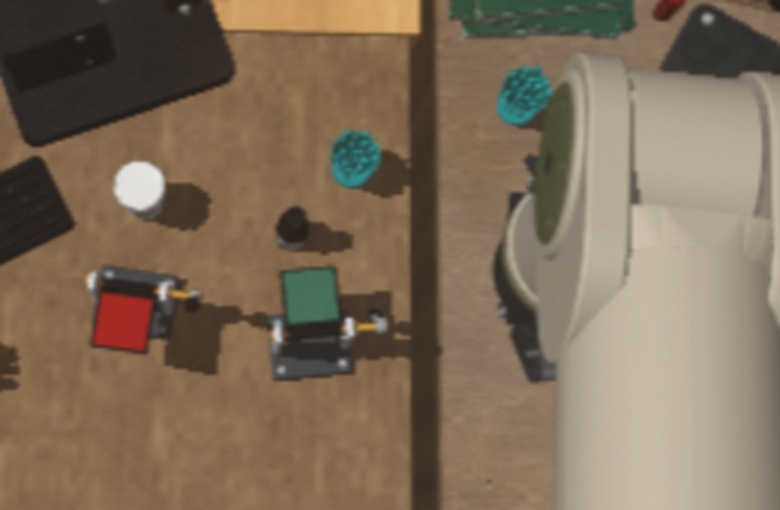

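View pics/d7.png

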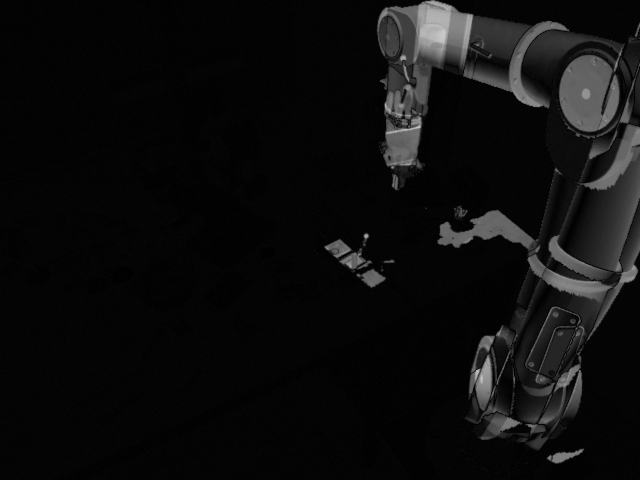

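```bash
python3 -c "
from rig import *
s=sense();print(abs(s['joint_vel']).max(),s['ft_force']);finish_job()"
```

```text
1.8905495764932674 [-0.27142457  0.94389882  0.22681151]
the job is handed in; nothing more can be done
```

The amber bottle's flag is turned over and lies flat on the far side, green face up. I have handed the job in, about 7 s into the 45 s allowed.

- **How:** With the fingers shut, I pushed the thumb lever forward and down until the flag was well past upright, at about 2.5 rad. I then pressed the flag down from above onto its stop and took the hand up and away to the right. The highest force I read was about 10 N, against a limit of 35 N on the flag.
- **Flag position:** At the last press the fingertips were at about 82 mm, which is the top of a flag lying level. In the scene picture the right corner of the free edge is within a pixel of where 3.14 rad puts it. The left corner is about 1.5 pixels off, close to the error already in my first fit.
- **Everything else:** The before-and-after scene pictures differ only in this flag, the arm and its shadows. The other two flags, the containers and the bystanders show no movement. Where the arm's shadow fell, near the puffer, that comparison is weaker, but the hand stayed well above that spot.
- **At hand-in:** The hand was clear of everything at about 245 mm, with a force reading of about 1 N, which is the sensor noise. The fastest joint read 1.9 degrees/s, so the arm was still settling or that was sensor noise.

The hand-in reported no verdict, as expected.

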